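# Tighten the window retaining ring with the pin spanner

### The job

Tighten the loose brass retaining ring on the steel cone: lift the red two-pin spanner from its blue rest, fit both pins fully down into a pair of opposite ring holes, and with them in turn the ring clockwise (seen from above) until it comes up against its stop, feeling your way gently and never forcing it or pressing hard. Then hang the spanner back in the slot of its rest, upright and let go; turn the ring with the spanner only and leave the other things where they are.

Things in the scene. Friction and masses are not known exactly. Their poses are not given: they have to be found in the camera images.
- cell: fixed white disc (136 mm) with a steel cone, origin under its centre. Its yaw says nothing about the holes. The brass ring on top, 70 mm across, stands 4 mm above a steel rim 86 mm across. The ring floats on a spring: pressed, it starts to give at about 2.5 N and sinks 1 mm per 2.5 N, at most 3 mm (10 N), then is rigid; it turns independently of this
- ring_face (a point): centre of the unpressed ring's top face, z up, on the cone's axis (does not follow the ring). Four round through holes, 9 mm wide, 1 mm chamfer, 10 mm deep, every 90 deg on a 24 mm radius circle about it. Their angle is NOT measured: see it, or slide the pins round the face pressing lightly (3 to 8 N) until both drop in. Over 35 N summed over both pins is forcing
- ring (a joint): angle the ring still is from tight, rad: 0 at its stop (tight), starts 0.5 to 0.85, loosest 1.1 (also a stop); clockwise from above reduces it. Does not tell where the holes are: that differs each start. Turns against about 0.2 N m of friction, more than lightly pressed pins drag on its face; at the stop the torque rises sharply: stop by 0.4 N m
- spanner_grip (a point): centre of the red grip, 50 (x) x 18 (y) x 50 mm (z up), taken from above across the 18 mm. Below it a steel bar 60 (x) x 20 x 10 mm, its flat underside 38 mm below this point. From that two pins, 5 mm thick, stand 8 mm down, at 24 mm along +x and -x (tips 46 mm below this point). About 0.18 kg. The same turned half round
- pin_a (a point): tip of the spanner's pin at +x, same axes as the spanner
- pin_b (a point): tip of the spanner's pin at -x, same axes as the spanner
- rest_top (a point): middle of the top of the fixed blue rest, a block 96 (x) x 50 (y) x 16 mm high. Along x runs a slot 64 mm long, 10 mm wide, 13 mm deep with closed ends; the spanner hangs in it with its bar lying on the upper face and its pins down in the slot
- tray: shallow aluminium parts tray, 130 x 100 x 22 mm, origin under its centre; a bystander
- spare_ring: plain brass ring without pin holes, 60 mm across, 8 mm high, lying in the tray; a bystander
- wrench: flat steel open-ended wrench lying on the table, 125 mm long, 6 mm thick; a bystander
- gonio_head: small stepped aluminium goniometer head, 48 mm across, 52 mm high, origin under its centre; a bystander
- grease_jar: amber jar, 48 mm across, 45 mm high, origin under its centre; a bystander
- pin_block: grey block 70 x 45 x 20 mm with six brass pins standing 18 mm above it; a bystander
- loupe: black stand loupe, 50 x 50 mm foot, 35 mm high; a bystander

How it is judged:
On the way, in this order (a step that is already met when the one before it is completed fails the run):
1. both pins at least 5 mm down in the holes of the still loose ring (z of each of pin_a, pin_b in the frame of ring_face below -0.005 m and horizontal distance between spanner_grip and ring_face below 0.006 m and angle between spanner_grip's own z axis and vertical below 0.15 rad and value of joint ring above 0.3 rad), for 0.2 s.
2. ring turned up to its stop with both pins still in the holes (z of each of pin_a, pin_b in the frame of ring_face below -0.0045 m and horizontal distance between spanner_grip and ring_face below 0.006 m and angle between spanner_grip's own z axis and vertical below 0.15 rad and value of joint ring below 0.05 rad), for 0.1 s.
At the end, for the whole second after the job is handed in: the ring is within 0.05 rad of its stop; the spanner hangs in its rest, pins in the slot: upright within 0.12 rad, its grip centre within 15 mm of the rest's middle in plan and 34 to 40.5 mm above its upper face (value of joint ring below 0.05 rad and horizontal distance between spanner_grip and rest_top below 0.015 m and z of spanner_grip in the frame of rest_top between 0.034 and 0.0405 m and angle between spanner_grip's own z axis and vertical below 0.12 rad); the robot touches nothing.
It fails at once if spanner forced on the ring: more than 35 N between them, both pins summed (contact force between spanner and retaining_ring above 35 N).
It fails at once if ring touched by the gripper or arm (contact force between any of the fingers, the arm and retaining_ring above 1 N).
It fails at once if a bystander moved by more than 20 mm (distance of any of tray, spare_ring, wrench, gonio_head, grease_jar, pin_block, loupe from where it was at the start of the episode above 0.02 m).
It also fails if it takes over 72 s, if anything falls off the work surface, if the arm or the gripper's body presses on something with over 40 N, if the wrist force passes 120 N, or if a joint passes its speed limit or range.

### The arm

A 6-joint arm with a two-finger parallel gripper is mounted at the origin on the work surface. World frame = base frame: x ahead of the robot, y to its left, z up, the work surface at z = 0. Lengths are in m, angles in rad, forces in N, time in s.
With the tool pointing down it reaches from about 0.325 to 0.775 m from the base axis. Payload 5.5 kg.
Tool frame: the origin (TCP) lies midway between the tips of the shut fingers; the grasp point (between the pads) lies 19 mm behind it; z points along the fingers, y is the line along which they close (so a half turn about z gives the same grasp; the last joint's range is limited). The gripper opens to 85 mm and grips with 20 to 120 N. Pads are 22 mm wide; open, the fingers measure 114 mm over their backs; the gripper's body (76 mm by 85 mm) begins 54 mm behind the grasp point. The pads swing forward as they close: fully open they stand 13 mm farther back than shut.
Start: joints at [1.277, 0.091, 1.231, -0, 1.82, -0.057], TCP at [0.141, 0.583, 0.231] pointing down, gripper open.
Joint ranges: [-2.87, 2.87], [-0.86, 2.18], [0.17, 2.46], [-1.51, 4.65], [0.06, 2.69], [-2.65, 2.65]. Speed limits (rad/s): [2.57, 2.57, 3.01, 3.14, 3.14, 3.14].

### API

Orientations are given as a rotation vector (axis times angle).
In Python, from station import r gives the robot as it stands.
- The arm moves only by the tool play_rows, never from a script. Its argument "deltas" is a list of rows, each an object of numbers: "x", "y", "z": the shift along the tool's x, y, z in cm; "ax", "ay", "az": the turn, a rotation vector about the tool's x, y, z in degrees. In form: [{"x": .., "y": .., "z": .., "ax": .., "ay": .., "az": ..}, ...]. A call has 1 to 20 rows; each row shifts and turns the commanded pose from where the row before left it, along the tool's axes as they then stand; what a row does not reach is not made up. A row lasts 1/12 s, in which the tool goes at most 41.7 mm and 7.16 degrees, less where a joint would pass 70% of its speed; a pose out of reach is approached as far as the arm can. A call is refused whole if a number of a shift passes 4.17 or a number of a turn 7.16, either way. A call with a gripper value outside its range is refused whole. "hand" is the finger opening in cm, from 0 to 8.54, set as the call begins (left out, the last holds). The fingers move at their own pace and stop on an object; "grip_force" is the grip in N (left out, the last holds). Time passes only in rows, so rows that do not move let the fingers close. It gives the time, the measured TCP pose, the force, the opening and the grip force at its end, in the units of the state.
- r.observe(): the state, without advancing time (a new reading comes with each control period).
- r.camera(name): name is "side" or "top"; returns a dict with "pixels" (480x640x3 uint8, red, green, blue), "depth" (480x640 float32, m along the optical axis (not along the pixel's ray), 0 where there is no reading), "mtx" (3x3 intrinsics, pixels), "xyz" and "rotation" of the camera in the world. Camera axes: x right, y up, looking along -z (the intrinsics and any distortion apply to the point x, -y, -z); pixel columns grow to the right and rows downward; lengths in m; the calibration is good to about 2 mm. A picture is of the moment at which its call begins.
- r.finish_job(): hands the job in; it is judged then, once.
The state is a dict: "time": time; "qpos": joint angles; "dq": joint speeds; "effort": joint torques, N m; "tool_pos": TCP position; "eef_rot": TCP orientation; "wrist_force": force on the tool from outside, world axes, zero at the start; "torque": the same for the moment, N m; "finger_gap": opening from 0.0 (shut) to 1.0 (fully open); "grip_force": force on a finger pad.
Only numpy, scipy, OpenCV 4.12 (cv2) and the standard library are available. Lean on these libraries where they do the work, as an engineer would, in place of code of your own. Each camera call takes 0.05 s, during which the arm holds its last target. There are 200 camera calls.

## Working session

There is one attempt and no reset: what is moved stays moved. The work goes in short steps, Python scripts to look and compute and a tool call to move; the robot and the scene stay as the last step left them, time stands still between calls to the robot, and variables do not carry over. Pictures are saved under pics/ and viewed, at most 10 in all, crops included, and the job is handed in when it is done.

Besides the shell and the picture viewer there is one more tool, called after "Emit:" in YAML: its name, and indented under it one key for each argument. play_rows: Moves the arm, as the interface text tells. Its arguments: {"type":"object","properties":{"deltas":{"type":"array","items":{"type":"object","properties":{"x":{"type":"number"},"y":{"type":"number"},"z":{"type":"number"},"ax":{"type":"number"},"ay":{"type":"number"},"az":{"type":"number"}}}},"hand":{"type":"number"},"grip_force":{"type":"number"}},"required":["deltas"]}

```bash
mkdir -p pics
cat > h.py <<'E'
from station import r
import numpy as np, cv2
from scipy.spatial.transform import Rotation as R
def ray(c,uv):
    k=np.array(c["mtx"]); uv=np.atleast_2d(uv).astype(float)
    d=np.c_[(uv[:,0]-k[0,2])/k[0,0],-(uv[:,1]-k[1,2])/k[1,1],-np.ones(len(uv))]
    M=np.array(c["rotation"]); M=M if M.shape==(3,3) else R.from_rotvec(M).as_matrix()
    return np.array(c["xyz"]),d@M.T
def plane(c,uv,z):
    o,d=ray(c,uv); return o+d*((z-o[2])/d[:,2])[:,None]
def pts(c,uv):
    uv=np.atleast_2d(uv); o,d=ray(c,uv); return o+d*c["depth"][uv[:,1].astype(int),uv[:,0].astype(int)][:,None]
def save(c,n): cv2.imwrite(f"pics/{n}.png",c["pixels"][:,:,::-1])
E
python3 - <<'E'
from h import *
for n in("top","side"):
    c=r.camera(n); save(c,n+"0"); print(n,c["xyz"],c["rotation"],c["mtx"],[k for k in c])
print(r.observe())
E
```

```text
top [ 0.47103379 -0.029193    1.28931802] [ 0.06554864 -0.06123178 -1.56575323] [[589.47502044   0.         329.94236707]
 [  0.         589.47502044 245.9533261 ]
 [  0.           0.           1.        ]] ['pixels', 'depth', 'mtx', 'xyz', 'rotation']
side [ 0.53640744 -1.0872961   0.71356634] [ 1.0281653  -0.02642284 -0.03195405] [[499.73936743   0.         316.77831402]
 [  0.         499.73936743 232.55717712]
 [  0.           0.           1.        ]] ['pixels', 'depth', 'mtx', 'xyz', 'rotation']
{'time': 0.1, 'qpos': array([ 1.27727134e+00,  9.18100950e-02,  1.23179356e+00, -2.81095284e-05,
        1.81978849e+00, -5.67251635e-02]), 'dq': array([ 0.00186268, -0.00104464, -0.00335283, -0.00017661, -0.0004736 ,
        0.00093199]), 'effort': array([ 1.84515353e-03, -4.60219860e+01, -4.19219398e+01, -1.09552382e-04,
        1.07225505e-02,  8.07480410e-05]), 'tool_pos': array([0.14070716, 0.58300506, 0.23023219]), 'eef_rot': array([-3.71072583e-01, -3.11931090e+00,  2.79059901e-03]), 'wrist_force': array([ 0.17347298,  0.37906331, -0.28176246]), 'torque': array([-0.06107991,  0.01321706, -0.01757669]), 'grip_force': 0.0, 'finger_gap': 0.999182201033413}
```

View pics/top0.png

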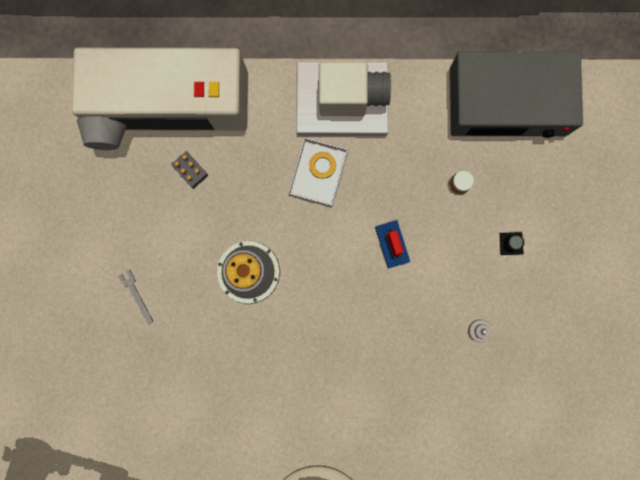

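View pics/side0.png

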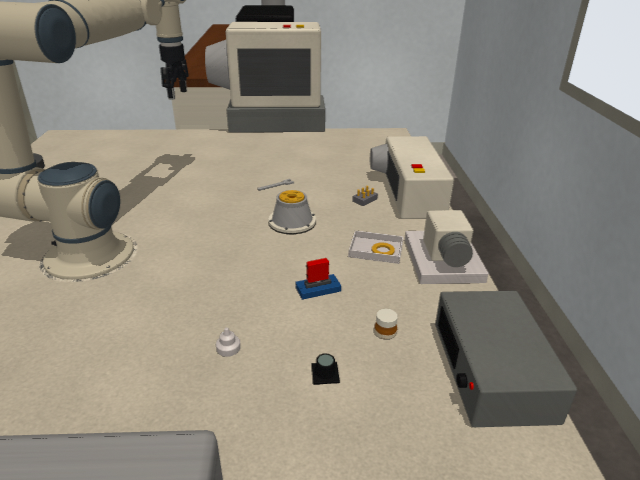

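The top view shows the ring at about (243,270) with four dark holes, and the red grip at (396,244) over the blue rest at (392,244). The side view shows both standing upright and clear of the other things.

Run:
```python
from h import *
c=r.camera("top"); p=c["pixels"]; hsv=cv2.cvtColor(p,cv2.COLOR_RGB2HSV); H,S,V=[hsv[...,i].astype(int) for i in range(3)]
def box(m,x0,x1,y0,y1):
    o=np.zeros_like(m); o[y0:y1,x0:x1]=m[y0:y1,x0:x1]; return o
def uv(m): v,u=np.nonzero(m); return np.c_[u,v]
def rect(P): 
    q=cv2.minAreaRect((P[:,:2]*1000).astype(np.float32)); b=cv2.boxPoints(q); e=[b[1]-b[0],b[2]-b[1]]; l=max(e,key=np.linalg.norm)
    return q[0],q[1],np.degrees(np.arctan2(l[1],l[0]))%180
red=box(((H<8)|(H>172))&(S>150)&(V>60),370,420,215,275)
P=pts(c,uv(red)); top=P[P[:,2]>np.percentile(P[:,2],90)-.008]
print("red z",np.percentile(P[:,2],[5,50,95]),rect(top),len(top))
blue=box((H>100)&(H<125)&(S>120)&(V>40),360,430,205,285)
P=pts(c,uv(blue)); print("blue z",np.percentile(P[:,2],[5,50,95])); t=P[abs(P[:,2]-np.median(P[:,2]))<.005]; print(rect(t))
br=box((H>12)&(H<30)&(S>130)&(V>100),210,280,235,305)
P=pts(c,uv(br)); print("brass z",np.percentile(P[:,2],[5,50,95])); zr=np.median(P[:,2])
cs,_=cv2.findContours(br.astype(np.uint8),cv2.RETR_EXTERNAL,cv2.CHAIN_APPROX_NONE); k=max(cs,key=len)[:,0]
W=plane(c,k,zr)[:,:2]; (cx,cy),rad=cv2.minEnclosingCircle((W*1000).astype(np.float32)); print("ring",cx,cy,rad, cv2.fitEllipse((W*1000).astype(np.float32)))
g=uv(box(np.ones_like(br),210,280,235,305)); Wg=plane(c,g,zr)[:,:2]*1000-[cx,cy]
rr=np.hypot(*Wg.T); a=np.degrees(np.arctan2(Wg[:,1],Wg[:,0])); s=(rr>20)&(rr<28); w=np.clip(120-V[g[:,1],g[:,0]],0,None)*s
print("hole ang mod90",np.degrees(np.angle((w*np.exp(4j*np.radians(a))).sum()))/4, abs((w*np.exp(4j*np.radians(a))).sum())/w.sum())
x0,y0=210,238; cv2.imwrite("pics/crop.png",np.hstack([cv2.resize(p[238:303,210:280,::-1],None,fx=5.5,fy=5.5,interpolation=cv2.INTER_CUBIC),cv2.resize(p[212:277,360:430,::-1],None,fx=5.5,fy=5.5,interpolation=cv2.INTER_CUBIC)]))
s=r.camera("side");p=s["pixels"];hsv=cv2.cvtColor(p,cv2.COLOR_RGB2HSV);H,S,V=[hsv[...,i].astype(int) for i in range(3)]
red=box(((H<8)|(H>172))&(S>150)&(V>60),295,345,250,290);P=pts(s,uv(red));print("side red",P.min(0),P.max(0),np.median(P,0))
br=box((H>12)&(H<30)&(S>130)&(V>100),265,320,180,215);P=pts(s,uv(br));print("side brass",P.min(0),P.max(0),np.median(P,0))
```

```text
red z [0.05861888 0.07908751 0.08402745] ((523.1556396484375, -109.025634765625), (46.203914642333984, 184.9998016357422), np.float32(137.16293)) 202
blue z [0.01226635 0.01688993 0.02096207]
((579.7843017578125, -160.041015625), (93.02174377441406, 48.4080924987793), np.float32(17.308695))
brass z [0.07722843 0.08598647 0.09049706]
ring 517.941162109375 152.0556182861328 35.21799087524414 ((517.683837890625, 152.25717163085938), (67.8679428100586, 68.82926177978516), 150.47239685058594)
hole ang mod90 -32.891142582269055 0.95953081239825
side red [ 0.53640744 -1.0872961   0.02600279] [ 0.60310461 -0.14927393  0.71356634] [ 0.57751731 -0.1677767   0.06148149]
side brass [ 0.48475903 -1.0872961   0.07669588] [0.55109659 0.19056959 0.71356634] [0.51790677 0.14955101 0.08631147]
```

View pics/crop.png

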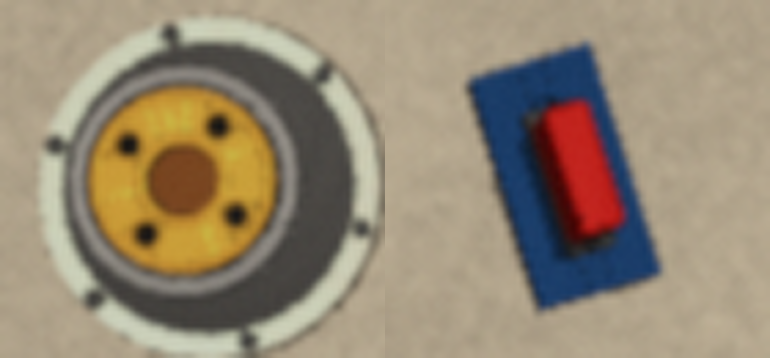

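The crop shows the four holes at (128,145), (218,126), (236,216) and (146,234) around the centre (182,180). This agrees with the computed hole angle of -33°, mod 90. Next I refine the grip and work out the approach.

```bash
cat >> h.py <<'E'
def go(tgt,ang):
    "offset to TCP target in tool axes (cm) and turn (deg) about tool z to bring tool x to world angle ang"
    s=r.observe(); M=R.from_rotvec(s["eef_rot"]).as_matrix(); x=M[:,0]; yaw=np.degrees(np.arctan2(x[1],x[0]))
    print("t",s["time"],"tcp",s["tool_pos"].round(4),"F",s["wrist_force"].round(2),"T",s["torque"].round(3),"gap",round(s["finger_gap"],3),"yaw",yaw.round(2),"tilt",np.degrees(M[:2,2]).round(2))
    print("move cm",(M.T@(np.array(tgt)-s["tool_pos"])*100).round(2),"az",round(-((ang-yaw+180)%360-180),2))
E
python3 - <<'E'
from h import *
c=r.camera("top"); p=c["pixels"]; hsv=cv2.cvtColor(p,cv2.COLOR_RGB2HSV); H,S,V=[hsv[...,i].astype(int) for i in range(3)]
m=((H<8)|(H>172))&(S>150); m[:215]=0;m[275:]=0;m[:,:370]=0;m[:,420:]=0
print(np.percentile(V[m],[5,25,50,75,95]))
for th in (60,150,190):
    v,u=np.nonzero(m&(V>th)); W=plane(c,np.c_[u,v],.079)*1000; q=cv2.minAreaRect(W[:,:2].astype(np.float32)); print(th,q,W.mean(0)[:2])
go([.58,-.16,.15],17.3)
E
```

```text
[ 59. 113. 174. 192. 194.]
60 ((576.9036865234375, -159.255859375), (50.83721923828125, 20.92805290222168), 18.18520164489746) [ 576.85261223 -159.37911877]
150 ((578.0353393554688, -161.61373901367188), (46.345237731933594, 14.389874458312988), 18.111141204833984) [ 578.13488569 -161.42340922]
190 ((577.8677978515625, -161.17044067382812), (41.3482780456543, 9.306534767150879), 16.417879104614258) [ 579.14330672 -160.59544831]
t 0.25 tcp [0.1407 0.5831 0.2308] F [ 0.33  0.18 -0.06] T [ 0.039  0.043 -0.016] gap 0.999 yaw 166.43 tilt [-0.01 -0.05]
move cm [-60.13 -61.93   8.13] az 149.13
```

Emit:
play_rows:
  deltas:
    - {"x": -2.7,"y": -2.8}
    - {"x": -2.7,"y": -2.8}
    - {"x": -2.7,"y": -2.8}
    - {"x": -2.7,"y": -2.8}
    - {"x": -2.7,"y": -2.8}
    - {"x": -2.7,"y": -2.8}
    - {"x": -2.7,"y": -2.8}
    - {"x": -2.7,"y": -2.8}
    - {"x": -2.7,"y": -2.8}
    - {"x": -2.7,"y": -2.8}
    - {"x": -2.7,"y": -2.8}
    - {"x": -2.7,"y": -2.8}
    - {"x": -2.7,"y": -2.8}
    - {"x": -2.7,"y": -2.8}
    - {"x": -2.7,"y": -2.8}
    - {"x": -2.7,"y": -2.8}
    - {"x": -2.7,"y": -2.8}
    - {"x": -2.7,"y": -2.8}
    - {"x": -2.7,"y": -2.8}
    - {"x": -2.7,"y": -2.8}
  hand: 8

```text
invalid input at $.deltas[0]: expected keys x, y, z, ax, ay, az
```

Emit:
play_rows:
  deltas:
    - {"az": 7.1}
    - {"az": 7.1}
    - {"az": 7.1}
    - {"az": 7.1}
    - {"az": 7.1}
    - {"az": 7.1}
    - {"az": 7.1}
    - {"az": 7.1}
    - {"az": 7.1}
    - {"az": 7.1}
    - {"az": 7.1}
    - {"az": 7.1}
    - {"az": 7.1}
    - {"az": 7.1}
    - {"az": 7.1}
    - {"az": 7.1}
    - {"az": 7.1}
    - {"az": 7.1}
    - {"az": 7.1}
    - {"az": 7.1}

```text
invalid input at $.deltas[0]: expected keys x, y, z, ax, ay, az
```

Emit:
play_rows:
  deltas:
    - {"az": 7}
    - {}
    - {}

```text
invalid input at $.deltas[0]: expected keys x, y, z, ax, ay, az
```

Run:
```python
from h import *
go([.578,-.161,.12],17.5); print(r.observe()["qpos"])
```

```text
t 0.25 tcp [0.1407 0.5831 0.2308] F [ 0.33  0.18 -0.06] T [ 0.039  0.043 -0.016] gap 0.999 yaw 166.43 tilt [-0.01 -0.05]
move cm [-59.96 -62.07  11.13] az 148.93
[ 1.27729331e+00  9.14539664e-02  1.23123311e+00 -3.19597245e-06
  1.81979353e+00 -5.67281760e-02]
```

All six keys are needed in every row.

Emit:
play_rows:
  deltas:
    - {"x": -2.7,"y": -2.8,"z": 0,"ax": 0,"ay": 0,"az": 0}
    - {"x": -2.7,"y": -2.8,"z": 0,"ax": 0,"ay": 0,"az": 0}
    - {"x": -2.7,"y": -2.8,"z": 0,"ax": 0,"ay": 0,"az": 0}
    - {"x": -2.7,"y": -2.8,"z": 0,"ax": 0,"ay": 0,"az": 0}
    - {"x": -2.7,"y": -2.8,"z": 0,"ax": 0,"ay": 0,"az": 0}
    - {"x": -2.7,"y": -2.8,"z": 0,"ax": 0,"ay": 0,"az": 0}
    - {"x": -2.7,"y": -2.8,"z": 0,"ax": 0,"ay": 0,"az": 0}
    - {"x": -2.7,"y": -2.8,"z": 0,"ax": 0,"ay": 0,"az": 0}
    - {"x": -2.7,"y": -2.8,"z": 0,"ax": 0,"ay": 0,"az": 0}
    - {"x": -2.7,"y": -2.8,"z": 0,"ax": 0,"ay": 0,"az": 0}
    - {"x": -2.7,"y": -2.8,"z": 0,"ax": 0,"ay": 0,"az": 0}
    - {"x": -2.7,"y": -2.8,"z": 0,"ax": 0,"ay": 0,"az": 0}
    - {"x": -2.7,"y": -2.8,"z": 0,"ax": 0,"ay": 0,"az": 0}
    - {"x": -2.7,"y": -2.8,"z": 0,"ax": 0,"ay": 0,"az": 0}
    - {"x": -2.7,"y": -2.8,"z": 0,"ax": 0,"ay": 0,"az": 0}
    - {"x": -2.7,"y": -2.8,"z": 0,"ax": 0,"ay": 0,"az": 0}
    - {"x": -2.7,"y": -2.8,"z": 0,"ax": 0,"ay": 0,"az": 0}
    - {"x": -2.7,"y": -2.8,"z": 0,"ax": 0,"ay": 0,"az": 0}
    - {"x": -2.7,"y": -2.8,"z": 0,"ax": 0,"ay": 0,"az": 0}
    - {"x": -2.7,"y": -2.8,"z": 0,"ax": 0,"ay": 0,"az": 0}
  hand: 8

```text
time: 1.92
tool_pos: [0.5349, -0.0898, 0.2312]
eef_rot: [0.372, 3.119, 0.0]
wrist_force: [0.7, 0.3, 0.3]
finger_gap: 0.934
grip_force: 0.0
```

Emit:
play_rows:
  deltas:
    - {"x": 0,"y": 0,"z": 0,"ax": 0,"ay": 0,"az": 7.1}
    - {"x": 0,"y": 0,"z": 0,"ax": 0,"ay": 0,"az": 7.1}
    - {"x": 0,"y": 0,"z": 0,"ax": 0,"ay": 0,"az": 7.1}
    - {"x": 0,"y": 0,"z": 0,"ax": 0,"ay": 0,"az": 7.1}
    - {"x": 0,"y": 0,"z": 0,"ax": 0,"ay": 0,"az": 7.1}
    - {"x": 0,"y": 0,"z": 0,"ax": 0,"ay": 0,"az": 7.1}
    - {"x": 0,"y": 0,"z": 0,"ax": 0,"ay": 0,"az": 7.1}
    - {"x": 0,"y": 0,"z": 0,"ax": 0,"ay": 0,"az": 7.1}
    - {"x": 0,"y": 0,"z": 0,"ax": 0,"ay": 0,"az": 7.1}
    - {"x": 0,"y": 0,"z": 0,"ax": 0,"ay": 0,"az": 7.1}
    - {"x": 0,"y": 0,"z": 0,"ax": 0,"ay": 0,"az": 7.1}
    - {"x": 0,"y": 0,"z": 0,"ax": 0,"ay": 0,"az": 7.1}
    - {"x": 0,"y": 0,"z": 0,"ax": 0,"ay": 0,"az": 7.1}
    - {"x": 0,"y": 0,"z": 0,"ax": 0,"ay": 0,"az": 7.1}
    - {"x": 0,"y": 0,"z": 0,"ax": 0,"ay": 0,"az": 7.1}
    - {"x": 0,"y": 0,"z": 0,"ax": 0,"ay": 0,"az": 7.1}
    - {"x": 0,"y": 0,"z": 0,"ax": 0,"ay": 0,"az": 7.1}
    - {"x": 0,"y": 0,"z": 0,"ax": 0,"ay": 0,"az": 7.1}
    - {"x": 0,"y": 0,"z": 0,"ax": 0,"ay": 0,"az": 7.1}
    - {"x": 0,"y": 0,"z": 0,"ax": 0,"ay": 0,"az": 7.1}

```text
time: 3.58
tool_pos: [0.5342, -0.0878, 0.2311]
eef_rot: [-3.072, -0.655, 0.0]
wrist_force: [-0.7, 1.1, 0.4]
finger_gap: 0.934
grip_force: 0.0
```

Emit:
play_rows:
  deltas:
    - {"x": 0,"y": 0,"z": 0,"ax": 0,"ay": 0,"az": 7}
    - {"x": 0,"y": 0,"z": 0,"ax": 0,"ay": 0,"az": 0}
    - {"x": 0,"y": 0,"z": 0,"ax": 0,"ay": 0,"az": 0}

```text
time: 3.83
tool_pos: [0.5343, -0.0878, 0.2312]
eef_rot: [-3.104, -0.482, 0.0]
wrist_force: [-0.0, -0.3, 0.7]
finger_gap: 0.936
grip_force: 0.0
```

Run:
```python
from h import *
go([.578,-.161,.12],17.5); print(r.observe()["qpos"])
```

```text
t 3.8333 tcp [ 0.5343 -0.0878  0.2312] F [-0.04 -0.31  0.68] T [-0.04   0.001  0.025] gap 0.936 yaw 17.64 tilt [-0.01  0.  ]
move cm [ 1.95  8.31 11.12] az 0.14
[-2.25644197e-01 -6.66179805e-02  1.38982465e+00  6.30178171e-06
  1.81853817e+00  1.03722667e+00]
```

Emit:
play_rows:
  deltas:
    - {"x": 0.49,"y": 2.08,"z": 2.0,"ax": 0,"ay": 0,"az": 0}
    - {"x": 0.49,"y": 2.08,"z": 2.0,"ax": 0,"ay": 0,"az": 0}
    - {"x": 0.49,"y": 2.08,"z": 2.0,"ax": 0,"ay": 0,"az": 0}
    - {"x": 0.48,"y": 2.07,"z": 2.0,"ax": 0,"ay": 0,"az": 0}
    - {"x": 0,"y": 0,"z": 2.2,"ax": 0,"ay": 0,"az": 0}
    - {"x": 0,"y": 0,"z": 2.2,"ax": 0,"ay": 0,"az": 0}
    - {"x": 0,"y": 0,"z": 2.2,"ax": 0,"ay": 0,"az": 0}
    - {"x": 0,"y": 0,"z": 2.2,"ax": 0,"ay": 0,"az": 0}
    - {"x": 0,"y": 0,"z": 0.9,"ax": 0,"ay": 0,"az": 0}
    - {"x": 0,"y": 0,"z": 0.9,"ax": 0,"ay": 0,"az": 0}
    - {"x": 0,"y": 0,"z": 0.7,"ax": 0,"ay": 0,"az": 0}
    - {"x": 0,"y": 0,"z": 0,"ax": 0,"ay": 0,"az": 0}
    - {"x": 0,"y": 0,"z": 0,"ax": 0,"ay": 0,"az": 0}
    - {"x": 0,"y": 0,"z": 0,"ax": 0,"ay": 0,"az": 0}
  hand: 5

```text
time: 5.0
tool_pos: [0.5786, -0.1614, 0.0398]
eef_rot: [3.104, 0.477, 0.003]
wrist_force: [-0.2, 0.4, -0.8]
finger_gap: 0.584
grip_force: 0.0
```

Run:
```python
from h import *
go([.578,-.161,.038],17.5)
a=r.camera("side"); b=r.camera("top")
cv2.imwrite("pics/g.png",np.hstack([cv2.resize(a["pixels"][230:310,280:360,::-1],(400,400)),cv2.resize(b["pixels"][200:280,355:435,::-1],(400,400))]))
```

```text
t 5.0 tcp [ 0.5786 -0.1614  0.0398] F [-0.25  0.44 -0.79] T [ 0.02  -0.027 -0.017] gap 0.584 yaw 17.46 tilt [ 0.12 -0.04]
move cm [-0.04 -0.06  0.18] az -0.04
```

View pics/g.png

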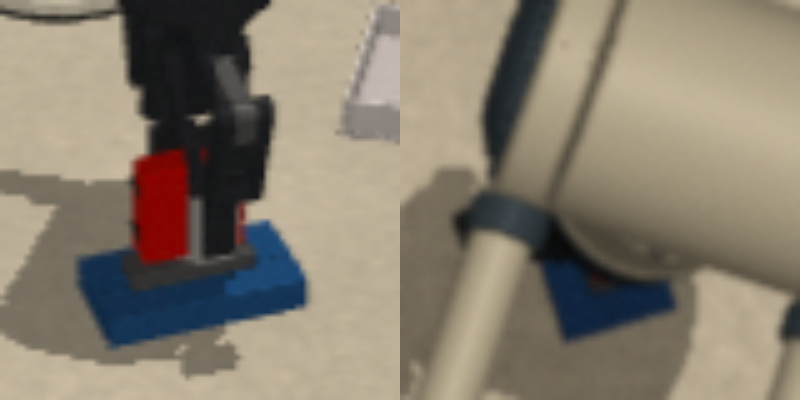

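The left view shows the fingers either side of the red grip, with the bar flat on the rest. The near finger, around (220,190), sits slightly right of the grip's middle, mostly parallax. Closing now.

Emit:
play_rows:
  deltas:
    - {"x": 0,"y": 0,"z": 0.1,"ax": 0,"ay": 0,"az": 0}
    - {"x": 0,"y": 0,"z": 0,"ax": 0,"ay": 0,"az": 0}
    - {"x": 0,"y": 0,"z": 0,"ax": 0,"ay": 0,"az": 0}
    - {"x": 0,"y": 0,"z": 0,"ax": 0,"ay": 0,"az": 0}
    - {"x": 0,"y": 0,"z": 0,"ax": 0,"ay": 0,"az": 0}
    - {"x": 0,"y": 0,"z": 0,"ax": 0,"ay": 0,"az": 0}
    - {"x": 0,"y": 0,"z": 0,"ax": 0,"ay": 0,"az": 0}
    - {"x": 0,"y": 0,"z": 0,"ax": 0,"ay": 0,"az": 0}
  hand: 0
  grip_force: 90

```text
time: 5.77
tool_pos: [0.578, -0.1613, 0.0377]
eef_rot: [3.105, 0.476, 0.001]
wrist_force: [0.4, 0.5, 3.1]
finger_gap: 0.198
grip_force: 88.1
```

Run:
```python
from h import *
go([.578,-.161,.20],17.5)
```

```text
t 5.7667 tcp [ 0.578  -0.1613  0.0377] F [0.42 0.46 3.1 ] T [-0.07   0.107  0.026] gap 0.198 yaw 17.43 tilt [ 0.03 -0.01]
move cm [  0.02  -0.02 -16.23] az -0.07
```

Emit:
play_rows:
  deltas:
    - {"x": 0,"y": 0,"z": -1.0,"ax": 0,"ay": 0,"az": 0}
    - {"x": 0,"y": 0,"z": -3.0,"ax": 0,"ay": 0,"az": 0}
    - {"x": 0,"y": 0,"z": -3.0,"ax": 0,"ay": 0,"az": 0}
    - {"x": 0,"y": 0,"z": -3.0,"ax": 0,"ay": 0,"az": 0}
    - {"x": 0,"y": 0,"z": -3.0,"ax": 0,"ay": 0,"az": 0}
    - {"x": 0,"y": 0,"z": -3.0,"ax": 0,"ay": 0,"az": 0}
    - {"x": 0,"y": 0,"z": 0,"ax": 0,"ay": 0,"az": 0}
    - {"x": 0,"y": 0,"z": 0,"ax": 0,"ay": 0,"az": 0}

```text
time: 6.43
tool_pos: [0.5785, -0.1614, 0.1996]
eef_rot: [3.104, 0.476, 0.006]
wrist_force: [0.1, -0.4, -3.9]
finger_gap: 0.201
grip_force: 88.0
```

Run:
```python
from h import *
go([.518,.152,.20],57.1)
a=r.camera("side"); hsv=cv2.cvtColor(a["pixels"],cv2.COLOR_RGB2HSV); H,S,V=[hsv[...,i].astype(int) for i in range(3)]
m=((H<8)|(H>172))&(S>150)&(V>60); m[:,380:]=0; m[:,:250]=0; v,u=np.nonzero(m); print(u.min(),u.max(),v.min(),v.max())
d=a["depth"][v,u]; P=pts(a,np.c_[u,v])[d>0]; M=R.from_rotvec(r.observe()["eef_rot"]).as_matrix(); L=(P-r.observe()["tool_pos"])@M*1000
print("red in tool mm pct2/98",np.percentile(L,[1,2,50,98,99],axis=0).round(1))
y,x=int(v.mean()),int(u.mean()); y=max(y,60); x=max(x,60); cv2.imwrite("pics/lift.png",cv2.resize(a["pixels"][y-50:y+50,x-50:x+50,::-1],(500,500),interpolation=cv2.INTER_CUBIC))
```

```text
t 6.4333 tcp [ 0.5785 -0.1614  0.1996] F [ 0.05 -0.35 -3.86] T [-0.021  0.054 -0.006] gap 0.201 yaw 17.43 tilt [ 0.22 -0.07]
move cm [  3.61 -31.72  -0.1 ] az -39.67
284 330 25 220
red in tool mm pct2/98 [[  -24.8 -1084.9  -212.2]
 [  -24.3 -1074.3  -208.7]
 [  -12.4     7.9   -21.9]
 [  260.7    12.7     3.6]
 [  264.2    13.3     4.3]]
```

View pics/lift.png

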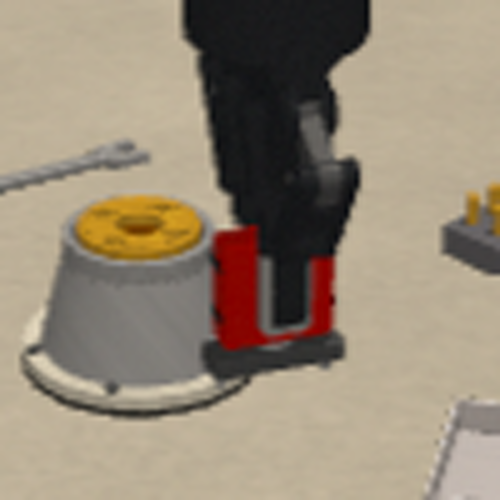

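The spanner hangs level in the gripper: red grip at x 215–335 px in the crop, pad centre at about 285 against the grip's centre at 275. I need the offset in numbers.

Run:
```python
from h import *
s=r.observe(); M=R.from_rotvec(s["eef_rot"]).as_matrix()
a=r.camera("side"); hsv=cv2.cvtColor(a["pixels"],cv2.COLOR_RGB2HSV); H,S,V=[hsv[...,i].astype(int) for i in range(3)]
m=((H<8)|(H>172))&(S>150)&(V>60); m[:150]=0;m[240:]=0; m[:,370:]=0; m[:,260:]&=True; v,u=np.nonzero(m)
# cast rays onto plane: tool y = +9 mm face
o,d=ray(a,np.c_[u,v]); n=M[:,1]; p0=s["tool_pos"]+.009*n; t=((p0-o)@n)/(d@n); L=(o+d*t[:,None]-s["tool_pos"])@M*1000
for z in range(-40,14,4):
    q=L[(L[:,2]>=z)&(L[:,2]<z+4)]
    if len(q): print(z,len(q),q[:,0].min().round(1),q[:,0].max().round(1))
```

```text
-40 15 -26.5 -9.0
-36 12 -26.5 -11.2
-32 20 -26.5 22.1
-28 21 -26.5 22.1
-24 21 -26.5 22.2
-20 19 -26.5 22.3
-16 20 -26.5 22.4
-12 19 -26.6 22.5
-8 19 -26.6 22.6
-4 23 -26.6 22.6
0 28 -24.4 22.7
4 14 -22.2 22.8
```

Emit:
play_rows:
  deltas:
    - {"x": 0.4,"y": -3.5,"z": 0,"ax": 0,"ay": 0,"az": 0}
    - {"x": 0.4,"y": -3.5,"z": 0,"ax": 0,"ay": 0,"az": 0}
    - {"x": 0.4,"y": -3.5,"z": 0,"ax": 0,"ay": 0,"az": 0}
    - {"x": 0.4,"y": -3.5,"z": 0,"ax": 0,"ay": 0,"az": 0}
    - {"x": 0.4,"y": -3.5,"z": 0,"ax": 0,"ay": 0,"az": 0}
    - {"x": 0.4,"y": -3.5,"z": 0,"ax": 0,"ay": 0,"az": 0}
    - {"x": 0.4,"y": -3.5,"z": 0,"ax": 0,"ay": 0,"az": 0}
    - {"x": 0.4,"y": -3.5,"z": 0,"ax": 0,"ay": 0,"az": 0}
    - {"x": 0.4,"y": -3.5,"z": 0,"ax": 0,"ay": 0,"az": 0}
    - {"x": 0,"y": 0,"z": 0,"ax": 0,"ay": 0,"az": -6.6}
    - {"x": 0,"y": 0,"z": 0,"ax": 0,"ay": 0,"az": -6.6}
    - {"x": 0,"y": 0,"z": 0,"ax": 0,"ay": 0,"az": -6.6}
    - {"x": 0,"y": 0,"z": 0,"ax": 0,"ay": 0,"az": -6.6}
    - {"x": 0,"y": 0,"z": 0,"ax": 0,"ay": 0,"az": -6.6}
    - {"x": 0,"y": 0,"z": 0,"ax": 0,"ay": 0,"az": -6.6}
    - {"x": 0,"y": 0,"z": 0,"ax": 0,"ay": 0,"az": 0}
    - {"x": 0,"y": 0,"z": 0,"ax": 0,"ay": 0,"az": 0}

```text
time: 7.95
tool_pos: [0.517, 0.1499, 0.195]
eef_rot: [-2.762, -1.495, 0.006]
wrist_force: [-0.1, -0.5, -2.8]
finger_gap: 0.199
grip_force: 88.8
```

Run:
```python
from h import *
go([.518,.152,.14],57.1)
```

```text
t 7.95 tcp [0.517  0.1499 0.195 ] F [-0.14 -0.48 -2.79] T [-0.002 -0.004 -0.009] gap 0.199 yaw 56.84 tilt [-0.21 -0.05]
move cm [ 0.24 -0.02  5.5 ] az -0.26
```

Run:
```python
from h import *
a=r.camera("side"); hsv=cv2.cvtColor(a["pixels"],cv2.COLOR_RGB2HSV); H,S,V=[hsv[...,i].astype(int) for i in range(3)]
br=(H>12)&(H<30)&(S>130)&(V>90); br[:175]=0;br[215:]=0;br[:,:265]=0;br[:,325:]=0
cs,_=cv2.findContours(br.astype(np.uint8),cv2.RETR_EXTERNAL,cv2.CHAIN_APPROX_NONE); k=max(cs,key=len)[:,0]
W=plane(a,k,.086)[:,:2]*1000; print("n",len(k),cv2.minEnclosingCircle(W.astype(np.float32)),cv2.fitEllipse(W.astype(np.float32)),W.min(0),W.max(0))
v,u=np.nonzero(br); P=pts(a,np.c_[u,v]); P=P[(P[:,2]>.06)&(P[:,2]<.1)]; print(np.percentile(P[:,2],[10,50,90]),P.mean(0))
cv2.imwrite("pics/ab.png",cv2.resize(a["pixels"][120:235,240:355,::-1],(575,575),interpolation=cv2.INTER_CUBIC))
```

```text
n 56 ((518.1519165039062, 150.75552368164062), 38.86589431762695) ((518.746826171875, 150.3662109375), (68.54986572265625, 74.33086395263672), 174.93690490722656) [484.61302769 114.76110317] [551.14429584 188.52934757]
[0.0819706  0.08648975 0.08869625] [0.51864294 0.14961401 0.08592865]
```

View pics/ab.png

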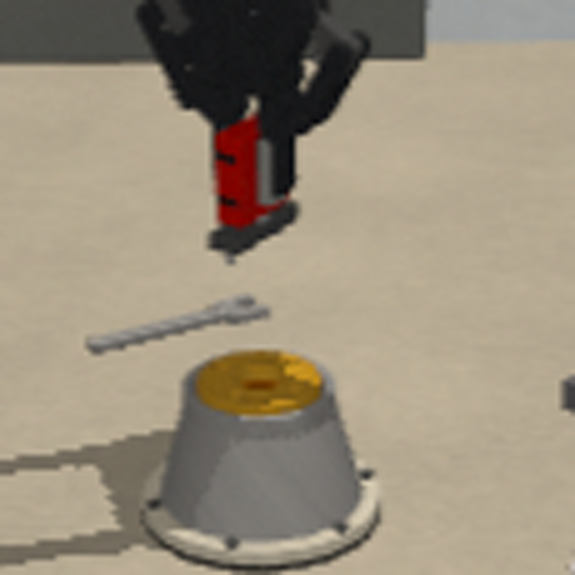

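The spanner hangs level above the cone, its near pin at crop (230,258). The ring's top is at about (260,382), and its centre fits (0.518, 0.1515, 0.086). Coming down now.

Emit:
play_rows:
  deltas:
    - {"x": 0.39,"y": 0,"z": 2.0,"ax": 0,"ay": 0,"az": -0.2}
    - {"x": 0,"y": 0,"z": 2.0,"ax": 0,"ay": 0,"az": 0}
    - {"x": 0,"y": 0,"z": 1.5,"ax": 0,"ay": 0,"az": 0}
    - {"x": 0,"y": 0,"z": 1.0,"ax": 0,"ay": 0,"az": 0}
    - {"x": 0,"y": 0,"z": 0.6,"ax": 0,"ay": 0,"az": 0}
    - {"x": 0,"y": 0,"z": 0,"ax": 0,"ay": 0,"az": 0}
    - {"x": 0,"y": 0,"z": 0,"ax": 0,"ay": 0,"az": 0}
    - {"x": 0,"y": 0,"z": 0,"ax": 0,"ay": 0,"az": 0}

```text
time: 8.67
tool_pos: [0.5205, 0.1535, 0.1276]
eef_rot: [2.758, 1.504, 0.003]
wrist_force: [0.4, 0.6, -1.7]
finger_gap: 0.203
grip_force: 88.8
```

Run:
```python
from h import *
go([.519,.1532,.110],57.1)
```

```text
t 8.6667 tcp [0.5205 0.1535 0.1276] F [ 0.41  0.56 -1.68] T [-0.005  0.055  0.02 ] gap 0.203 yaw 57.2 tilt [0.11 0.02]
move cm [-0.1  -0.11  1.76] az 0.1
```

Emit:
play_rows:
  deltas:
    - {"x": -0.1,"y": -0.1,"z": 0.3,"ax": 0,"ay": 0,"az": 0}
    - {"x": 0,"y": 0,"z": 0.3,"ax": 0,"ay": 0,"az": 0}
    - {"x": 0,"y": 0,"z": 0.3,"ax": 0,"ay": 0,"az": 0}
    - {"x": 0,"y": 0,"z": 0.2,"ax": 0,"ay": 0,"az": 0}
    - {"x": 0,"y": 0,"z": 0,"ax": 0,"ay": 0,"az": 0}
    - {"x": 0,"y": 0,"z": 0,"ax": 0,"ay": 0,"az": 0}
    - {"x": 0,"y": 0,"z": 0,"ax": 0,"ay": 0,"az": 0}

```text
time: 9.25
tool_pos: [0.5186, 0.1531, 0.1153]
eef_rot: [2.758, 1.505, 0.0]
wrist_force: [-0.8, 0.5, -1.7]
finger_gap: 0.203
grip_force: 88.8
```

Emit:
play_rows:
  deltas:
    - {"x": 0,"y": 0,"z": 0.1,"ax": 0,"ay": 0,"az": 0}
    - {"x": 0,"y": 0,"z": 0.05,"ax": 0,"ay": 0,"az": 0}
    - {"x": 0,"y": 0,"z": 0,"ax": 0,"ay": 0,"az": 0}

```text
time: 9.5
tool_pos: [0.5185, 0.1531, 0.1137]
eef_rot: [2.758, 1.505, -0.0]
wrist_force: [0.3, -0.1, -2.6]
finger_gap: 0.197
grip_force: 88.8
```

Emit:
play_rows:
  deltas:
    - {"x": 0,"y": 0,"z": 0.1,"ax": 0,"ay": 0,"az": 0}
    - {"x": 0,"y": 0,"z": 0,"ax": 0,"ay": 0,"az": 0}
    - {"x": 0,"y": 0,"z": 0,"ax": 0,"ay": 0,"az": 0}

```text
time: 9.75
tool_pos: [0.5185, 0.1531, 0.1127]
eef_rot: [-2.758, -1.505, 0.0]
wrist_force: [-1.2, 0.4, -2.1]
finger_gap: 0.2
grip_force: 88.8
```

Emit:
play_rows:
  deltas:
    - {"x": 0,"y": 0,"z": 0.1,"ax": 0,"ay": 0,"az": 0}
    - {"x": 0,"y": 0,"z": 0.05,"ax": 0,"ay": 0,"az": 0}
    - {"x": 0,"y": 0,"z": 0,"ax": 0,"ay": 0,"az": 0}

```text
time: 10.0
tool_pos: [0.5185, 0.153, 0.1111]
eef_rot: [-2.758, -1.505, 0.0]
wrist_force: [-0.6, 0.8, -2.2]
finger_gap: 0.198
grip_force: 88.8
```

Emit:
play_rows:
  deltas:
    - {"x": 0,"y": 0,"z": 0.1,"ax": 0,"ay": 0,"az": 0}
    - {"x": 0,"y": 0,"z": 0,"ax": 0,"ay": 0,"az": 0}
    - {"x": 0,"y": 0,"z": 0,"ax": 0,"ay": 0,"az": 0}

```text
time: 10.25
tool_pos: [0.5185, 0.1531, 0.1102]
eef_rot: [-2.758, -1.505, 0.0]
wrist_force: [-0.3, 0.7, -2.4]
finger_gap: 0.202
grip_force: 88.8
```

Emit:
play_rows:
  deltas:
    - {"x": 0,"y": 0,"z": 0.1,"ax": 0,"ay": 0,"az": 0}
    - {"x": 0,"y": 0,"z": 0,"ax": 0,"ay": 0,"az": 0}
    - {"x": 0,"y": 0,"z": 0,"ax": 0,"ay": 0,"az": 0}

```text
time: 10.5
tool_pos: [0.5185, 0.1531, 0.1092]
eef_rot: [-2.758, -1.505, 0.0]
wrist_force: [0.3, -0.7, -2.2]
finger_gap: 0.199
grip_force: 88.8
```

Run:
```python
from h import *
go([.519,.1532,.1077],57.1)
```

```text
t 10.5 tcp [0.5185 0.1531 0.1092] F [ 0.34 -0.65 -2.2 ] T [ 0.045 -0.021  0.004] gap 0.199 yaw 57.23 tilt [-0.01 -0.  ]
move cm [0.04 0.03 0.15] az 0.13
```

Emit:
play_rows:
  deltas:
    - {"x": 0,"y": 0,"z": 0.07,"ax": 0,"ay": 0,"az": 0}
    - {"x": 0,"y": 0,"z": 0,"ax": 0,"ay": 0,"az": 0}
    - {"x": 0,"y": 0,"z": 0,"ax": 0,"ay": 0,"az": 0}

```text
time: 10.75
tool_pos: [0.5185, 0.1531, 0.1085]
eef_rot: [-2.758, -1.505, 0.0]
wrist_force: [0.0, -0.2, -2.1]
finger_gap: 0.198
grip_force: 88.8
```

Emit:
play_rows:
  deltas:
    - {"x": 0,"y": 0,"z": 0.07,"ax": 0,"ay": 0,"az": 0}
    - {"x": 0,"y": 0,"z": 0,"ax": 0,"ay": 0,"az": 0}
    - {"x": 0,"y": 0,"z": 0,"ax": 0,"ay": 0,"az": 0}

```text
time: 11.0
tool_pos: [0.5185, 0.1531, 0.1078]
eef_rot: [-2.758, -1.505, 0.0]
wrist_force: [-0.7, 0.6, -2.5]
finger_gap: 0.2
grip_force: 88.8
```

Emit:
play_rows:
  deltas:
    - {"x": 0,"y": 0,"z": 0.07,"ax": 0,"ay": 0,"az": 0}
    - {"x": 0,"y": 0,"z": 0,"ax": 0,"ay": 0,"az": 0}
    - {"x": 0,"y": 0,"z": 0,"ax": 0,"ay": 0,"az": 0}

```text
time: 11.25
tool_pos: [0.5186, 0.1531, 0.1075]
eef_rot: [2.758, 1.505, 0.001]
wrist_force: [-0.7, -0.2, -1.1]
finger_gap: 0.203
grip_force: 88.9
```

The bar just touches the ring at TCP z 0.1075, so the pins are in by the full 8 mm. I back off 0.5 mm and turn clockwise, which is az positive.

Emit:
play_rows:
  deltas:
    - {"x": 0,"y": 0,"z": -0.06,"ax": 0,"ay": 0,"az": 0}
    - {"x": 0,"y": 0.01,"z": 0,"ax": 0,"ay": 0,"az": 3}
    - {"x": 0,"y": 0.01,"z": 0,"ax": 0,"ay": 0,"az": 3}
    - {"x": 0,"y": 0.01,"z": 0,"ax": 0,"ay": 0,"az": 3}
    - {"x": 0,"y": 0.01,"z": 0,"ax": 0,"ay": 0,"az": 3}
    - {"x": 0,"y": 0,"z": 0,"ax": 0,"ay": 0,"az": 0}
    - {"x": 0,"y": 0,"z": 0,"ax": 0,"ay": 0,"az": 0}

```text
time: 11.83
tool_pos: [0.5183, 0.1534, 0.1076]
eef_rot: [-2.897, -1.211, 0.001]
wrist_force: [-3.8, 2.8, -0.9]
finger_gap: 0.198
grip_force: 89.0
```

Run:
```python
from h import *
go([.519,.1532,.1077],57.1)
```

```text
t 11.8333 tcp [0.5183 0.1534 0.1076] F [-3.85  2.85 -0.87] T [0.629 0.662 0.109] gap 0.198 yaw 45.36 tilt [-0.08  0.06]
move cm [ 0.04  0.07 -0.01] az -11.74
```

Emit:
play_rows:
  deltas:
    - {"x": 0,"y": -0.08,"z": -0.05,"ax": 0,"ay": 0,"az": 3}
    - {"x": 0,"y": 0.01,"z": 0,"ax": 0,"ay": 0,"az": 3}
    - {"x": 0,"y": 0,"z": 0,"ax": 0,"ay": 0,"az": 0}
    - {"x": 0,"y": 0,"z": 0,"ax": 0,"ay": 0,"az": 0}

```text
time: 12.17
tool_pos: [0.5181, 0.1535, 0.108]
eef_rot: [-2.957, -1.058, 0.001]
wrist_force: [-1.9, 2.6, -1.8]
finger_gap: 0.201
grip_force: 88.8
```

Run:
```python
from h import *
go([.519,.1532,.1077],57.1)
```

```text
t 12.1667 tcp [0.5181 0.1535 0.108 ] F [-1.89  2.6  -1.84] T [0.442 0.388 0.028] gap 0.201 yaw 39.38 tilt [-0.04  0.01]
move cm [0.05 0.08 0.03] az -17.72
```

Emit:
play_rows:
  deltas:
    - {"x": 0,"y": 0.01,"z": 0,"ax": 0,"ay": 0,"az": 3}
    - {"x": 0,"y": 0.01,"z": 0,"ax": 0,"ay": 0,"az": 3}

```text
time: 12.33
tool_pos: [0.5182, 0.1534, 0.1079]
eef_rot: [-3.01, -0.899, 0.001]
wrist_force: [-2.3, 2.2, -3.1]
finger_gap: 0.197
grip_force: 88.7
```

Run:
```python
from h import *
go([.519,.1532,.1077],57.1)
a=r.camera("side"); cv2.imwrite("pics/turn.png",cv2.resize(a["pixels"][140:235,250:345,::-1],(570,570),interpolation=cv2.INTER_CUBIC))
```

```text
t 12.3333 tcp [0.5182 0.1534 0.1079] F [-2.28  2.23 -3.06] T [0.552 0.397 0.241] gap 0.197 yaw 33.26 tilt [-0.05  0.02]
move cm [0.06 0.06 0.02] az -23.84
```

View pics/turn.png

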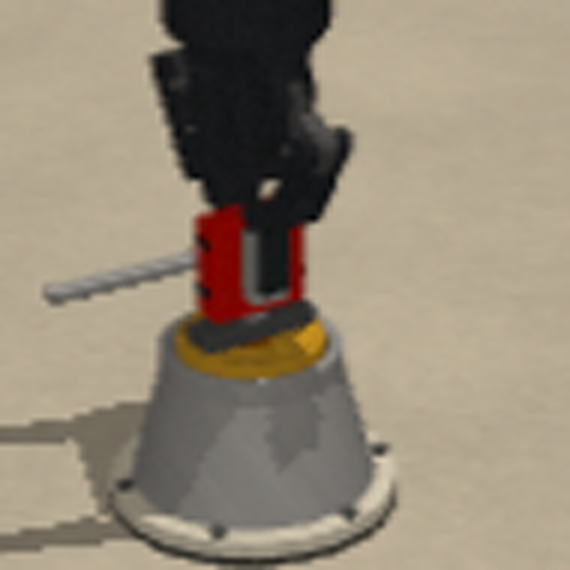

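The bar lies flat on the ring, at crop (250,325), with the pins in. Torque is about 0.24 N m, the friction level, so the ring is turning. I go on in small steps.

Emit:
play_rows:
  deltas:
    - {"x": 0,"y": 0.01,"z": 0,"ax": 0,"ay": 0,"az": 2}
    - {"x": 0,"y": 0.01,"z": 0,"ax": 0,"ay": 0,"az": 2}

```text
time: 12.55
tool_pos: [0.5182, 0.1533, 0.1079]
eef_rot: [-3.038, -0.796, 0.001]
wrist_force: [-2.7, 3.2, -3.1]
finger_gap: 0.204
grip_force: 88.7
```

Run:
```python
from h import *
go([.519,.1532,.1077],57.1)
```

```text
t 12.55 tcp [0.5182 0.1533 0.1079] F [-2.75  3.19 -3.13] T [0.542 0.564 0.262] gap 0.204 yaw 29.35 tilt [-0.06  0.03]
move cm [0.06 0.05 0.02] az -27.75
```

Emit:
play_rows:
  deltas:
    - {"x": 0,"y": 0.01,"z": 0,"ax": 0,"ay": 0,"az": 2}
    - {"x": 0,"y": 0,"z": 0,"ax": 0,"ay": 0,"az": 1.5}

```text
time: 12.72
tool_pos: [0.5182, 0.1533, 0.1079]
eef_rot: [-3.061, -0.702, 0.001]
wrist_force: [-3.1, 2.9, -3.0]
finger_gap: 0.2
grip_force: 88.7
```

Run:
```python
from h import *
go([.519,.1532,.1077],57.1)
```

```text
t 12.7167 tcp [0.5182 0.1533 0.1079] F [-3.12  2.93 -3.01] T [0.613 0.531 0.214] gap 0.2 yaw 25.84 tilt [-0.06  0.03]
move cm [0.07 0.04 0.02] az -31.26
```

Emit:
play_rows:
  deltas:
    - {"x": 0,"y": 0,"z": 0,"ax": 0,"ay": 0,"az": 1.5}
    - {"x": 0,"y": 0,"z": 0,"ax": 0,"ay": 0,"az": 1.5}

```text
time: 12.88
tool_pos: [0.5183, 0.1532, 0.1079]
eef_rot: [-3.079, -0.623, 0.001]
wrist_force: [-2.9, 1.5, -3.7]
finger_gap: 0.195
grip_force: 88.7
```

Run:
```python
from h import *
go([.519,.1532,.1077],57.1)
```

```text
t 12.8833 tcp [0.5183 0.1532 0.1079] F [-2.91  1.47 -3.65] T [0.591 0.533 0.284] gap 0.195 yaw 22.87 tilt [-0.06  0.03]
move cm [0.07 0.03 0.02] az -34.23
```

Emit:
play_rows:
  deltas:
    - {"x": 0,"y": 0.01,"z": 0,"ax": 0,"ay": 0,"az": 1.5}
    - {"x": 0,"y": 0,"z": 0,"ax": 0,"ay": 0,"az": 1.5}

```text
time: 13.05
tool_pos: [0.5183, 0.1532, 0.1079]
eef_rot: [-3.094, -0.542, 0.002]
wrist_force: [-2.6, 2.7, -2.4]
finger_gap: 0.2
grip_force: 88.7
```

Run:
```python
from h import *
go([.519,.1532,.1077],57.1)
```

```text
t 13.05 tcp [0.5183 0.1532 0.1079] F [-2.61  2.75 -2.37] T [0.56 0.55 0.18] gap 0.2 yaw 19.87 tilt [-0.07  0.03]
move cm [0.07 0.02 0.02] az -37.23
```

Emit:
play_rows:
  deltas:
    - {"x": 0,"y": 0,"z": 0,"ax": 0,"ay": 0,"az": 1.5}
    - {"x": 0,"y": 0.01,"z": 0,"ax": 0,"ay": 0,"az": 1.5}

```text
time: 13.22
tool_pos: [0.5183, 0.1531, 0.1079]
eef_rot: [-3.107, -0.461, 0.002]
wrist_force: [-2.4, 3.3, -2.5]
finger_gap: 0.198
grip_force: 88.7
```

Run:
```python
from h import *
go([.519,.1532,.1077],57.1)
```

```text
t 13.2167 tcp [0.5183 0.1531 0.1079] F [-2.38  3.32 -2.48] T [0.577 0.562 0.168] gap 0.198 yaw 16.88 tilt [-0.07  0.04]
move cm [0.07 0.01 0.02] az -40.22
```

Emit:
play_rows:
  deltas:
    - {"x": 0,"y": 0,"z": 0,"ax": 0,"ay": 0,"az": 1.5}
    - {"x": 0,"y": 0,"z": 0,"ax": 0,"ay": 0,"az": 1}

```text
time: 13.38
tool_pos: [0.5183, 0.1531, 0.108]
eef_rot: [-3.116, -0.392, 0.002]
wrist_force: [-3.0, 2.6, -2.9]
finger_gap: 0.202
grip_force: 88.7
```

Run:
```python
from h import *
go([.519,.1532,.1077],57.1)
```

```text
t 13.3833 tcp [0.5183 0.1531 0.108 ] F [-2.95  2.6  -2.85] T [0.633 0.526 0.19 ] gap 0.202 yaw 14.34 tilt [-0.06  0.03]
move cm [0.07 0.01 0.03] az -42.76
```

Emit:
play_rows:
  deltas:
    - {"x": 0,"y": 0.01,"z": 0,"ax": 0,"ay": 0,"az": 1}
    - {"x": 0,"y": 0,"z": 0,"ax": 0,"ay": 0,"az": 1}

```text
time: 13.55
tool_pos: [0.5183, 0.153, 0.108]
eef_rot: [-3.123, -0.336, 0.002]
wrist_force: [-3.1, 3.9, -3.6]
finger_gap: 0.197
grip_force: 88.6
```

Run:
```python
from h import *
go([.519,.1532,.1077],57.1)
```

```text
t 13.55 tcp [0.5183 0.153  0.108 ] F [-3.09  3.85 -3.56] T [0.803 0.636 0.2  ] gap 0.197 yaw 12.27 tilt [-0.06  0.04]
move cm [ 0.07 -0.01  0.03] az -44.83
```

Emit:
play_rows:
  deltas:
    - {"x": 0,"y": 0,"z": 0,"ax": 0,"ay": 0,"az": 1}
    - {"x": 0,"y": 0,"z": 0,"ax": 0,"ay": 0,"az": 1}

```text
time: 13.72
tool_pos: [0.5183, 0.153, 0.1079]
eef_rot: [-3.128, -0.281, 0.002]
wrist_force: [-2.8, 4.4, -3.2]
finger_gap: 0.2
grip_force: 88.6
```

Run:
```python
from h import *
go([.519,.1532,.1077],57.1)
```

```text
t 13.7167 tcp [0.5183 0.153  0.1079] F [-2.82  4.36 -3.16] T [0.77  0.613 0.234] gap 0.2 yaw 10.27 tilt [-0.06  0.03]
move cm [ 0.07 -0.01  0.02] az -46.83
```

Emit:
play_rows:
  deltas:
    - {"x": 0,"y": 0,"z": 0,"ax": 0,"ay": 0,"az": 1}
    - {"x": 0,"y": 0,"z": 0,"ax": 0,"ay": 0,"az": 1}

```text
time: 13.88
tool_pos: [0.5183, 0.153, 0.108]
eef_rot: [-3.133, -0.227, 0.002]
wrist_force: [-4.0, 4.5, -2.8]
finger_gap: 0.197
grip_force: 88.6
```

Run:
```python
from h import *
go([.519,.1532,.1077],57.1)
```

```text
t 13.8833 tcp [0.5183 0.153  0.108 ] F [-4.05  4.54 -2.79] T [0.79  0.651 0.122] gap 0.197 yaw 8.27 tilt [-0.06  0.03]
move cm [ 0.07 -0.01  0.03] az -48.83
```

Emit:
play_rows:
  deltas:
    - {"x": 0,"y": 0,"z": 0,"ax": 0,"ay": 0,"az": 1}
    - {"x": 0,"y": 0,"z": 0,"ax": 0,"ay": 0,"az": 0.5}

```text
time: 14.05
tool_pos: [0.5183, 0.153, 0.108]
eef_rot: [-3.136, -0.185, 0.002]
wrist_force: [-3.0, 4.0, -2.7]
finger_gap: 0.199
grip_force: 88.6
```

Run:
```python
from h import *
go([.519,.1532,.1077],57.1)
```

```text
t 14.05 tcp [0.5183 0.153  0.108 ] F [-2.97  3.99 -2.69] T [0.742 0.675 0.179] gap 0.199 yaw 6.76 tilt [-0.06  0.03]
move cm [ 0.07 -0.02  0.03] az -50.34
```

Emit:
play_rows:
  deltas:
    - {"x": 0,"y": 0,"z": 0,"ax": 0,"ay": 0,"az": 1}
    - {"x": 0,"y": 0,"z": 0,"ax": 0,"ay": 0,"az": 0.5}

```text
time: 14.22
tool_pos: [0.5183, 0.1529, 0.108]
eef_rot: [-3.138, -0.144, 0.002]
wrist_force: [-3.6, 3.6, -3.5]
finger_gap: 0.198
grip_force: 88.6
```

Run:
```python
from h import *
go([.519,.1532,.1077],57.1)
```

```text
t 14.2167 tcp [0.5183 0.1529 0.108 ] F [-3.62  3.64 -3.55] T [0.796 0.683 0.17 ] gap 0.198 yaw 5.26 tilt [-0.06  0.03]
move cm [ 0.07 -0.02  0.03] az -51.84
```

Emit:
play_rows:
  deltas:
    - {"x": 0,"y": 0,"z": 0,"ax": 0,"ay": 0,"az": 1}
    - {"x": 0,"y": 0,"z": 0,"ax": 0,"ay": 0,"az": 0.5}

```text
time: 14.38
tool_pos: [0.5183, 0.1529, 0.1079]
eef_rot: [-3.139, -0.103, 0.002]
wrist_force: [-4.2, 4.2, -3.5]
finger_gap: 0.2
grip_force: 88.6
```

Run:
```python
from h import *
go([.519,.1532,.1077],57.1)
```

```text
t 14.3833 tcp [0.5183 0.1529 0.1079] F [-4.18  4.23 -3.48] T [0.727 0.659 0.153] gap 0.2 yaw 3.74 tilt [-0.06  0.02]
move cm [ 0.07 -0.03  0.02] az -53.36
```

Emit:
play_rows:
  deltas:
    - {"x": 0,"y": 0,"z": 0,"ax": 0,"ay": 0,"az": 1}
    - {"x": 0,"y": 0,"z": 0,"ax": 0,"ay": 0,"az": 0.5}

```text
time: 14.55
tool_pos: [0.5183, 0.1529, 0.108]
eef_rot: [-3.141, -0.062, 0.002]
wrist_force: [-2.6, 3.6, -3.3]
finger_gap: 0.201
grip_force: 88.8
```

Run:
```python
from h import *
go([.519,.1532,.1077],57.1)
```

```text
t 14.55 tcp [0.5183 0.1529 0.108 ] F [-2.61  3.58 -3.34] T [0.728 0.658 0.446] gap 0.201 yaw 2.27 tilt [-0.06  0.02]
move cm [ 0.07 -0.03  0.03] az -54.83
```

Torque jumped to 0.45 N m, so the ring is at its stop. I ease off slightly and hold.

Emit:
play_rows:
  deltas:
    - {"x": 0,"y": 0,"z": 0,"ax": 0,"ay": 0,"az": -0.4}
    - {"x": 0,"y": 0,"z": 0,"ax": 0,"ay": 0,"az": 0}
    - {"x": 0,"y": 0,"z": 0,"ax": 0,"ay": 0,"az": 0}

```text
time: 14.8
tool_pos: [0.5183, 0.1529, 0.108]
eef_rot: [-3.14, -0.074, 0.002]
wrist_force: [-3.6, 3.6, -3.6]
finger_gap: 0.198
grip_force: 88.7
```

Run:
```python
from h import *
go([.519,.1532,.1077],57.1)
```

```text
t 14.8 tcp [0.5183 0.1529 0.108 ] F [-3.63  3.56 -3.64] T [0.71  0.676 0.342] gap 0.198 yaw 2.71 tilt [-0.06  0.02]
move cm [ 0.07 -0.03  0.03] az -54.39
```

Static torque of 0.34 N m is above friction, which confirms the stop. I unwind within the pin play and lift out gently.

Emit:
play_rows:
  deltas:
    - {"x": 0,"y": 0,"z": 0,"ax": 0,"ay": 0,"az": -2}
    - {"x": -0.04,"y": -0.04,"z": 0,"ax": 0,"ay": 0,"az": -2}
    - {"x": 0,"y": 0,"z": 0,"ax": 0,"ay": 0,"az": 0}
    - {"x": 0,"y": 0,"z": 0,"ax": 0,"ay": 0,"az": 0}

```text
time: 15.13
tool_pos: [0.5189, 0.1524, 0.1086]
eef_rot: [3.136, 0.18, 0.002]
wrist_force: [-0.3, -0.6, -2.5]
finger_gap: 0.205
grip_force: 88.9
```

Run:
```python
from h import *
go([.519,.1532,.1077],57.1)
```

```text
t 15.1333 tcp [0.5189 0.1524 0.1086] F [-0.29 -0.59 -2.51] T [-0.008  0.003  0.01 ] gap 0.205 yaw 6.56 tilt [ 0.09 -0.05]
move cm [ 0.02 -0.08  0.09] az -50.54
```

Pins are free. Lifting out.

Emit:
play_rows:
  deltas:
    - {"x": 0,"y": 0,"z": -0.3,"ax": 0,"ay": 0,"az": 0}
    - {"x": 0,"y": 0,"z": -0.3,"ax": 0,"ay": 0,"az": 0}
    - {"x": 0,"y": 0,"z": -0.5,"ax": 0,"ay": 0,"az": 0}
    - {"x": 0,"y": 0,"z": -1,"ax": 0,"ay": 0,"az": 0}
    - {"x": 0,"y": 0,"z": -2,"ax": 0,"ay": 0,"az": 0}
    - {"x": 0,"y": 0,"z": -2,"ax": 0,"ay": 0,"az": 0}
    - {"x": 0,"y": 0,"z": -2,"ax": 0,"ay": 0,"az": 0}
    - {"x": 0,"y": 0,"z": -1,"ax": 0,"ay": 0,"az": 0}
    - {"x": 0,"y": 0,"z": 0,"ax": 0,"ay": 0,"az": -5.5}
    - {"x": 0,"y": 0,"z": 0,"ax": 0,"ay": 0,"az": -5.4}
    - {"x": 0,"y": 0,"z": 0,"ax": 0,"ay": 0,"az": 0}
    - {"x": 0,"y": 0,"z": 0,"ax": 0,"ay": 0,"az": 0}

```text
time: 16.13
tool_pos: [0.5183, 0.1529, 0.1993]
eef_rot: [3.105, 0.474, -0.0]
wrist_force: [-0.7, 0.1, -1.8]
finger_gap: 0.197
grip_force: 88.8
```

Run:
```python
from h import *
go([.578,-.1613,.20],17.43)
s=r.observe(); M=R.from_rotvec(s["eef_rot"]).as_matrix()
a=r.camera("side"); hsv=cv2.cvtColor(a["pixels"],cv2.COLOR_RGB2HSV); H,S,V=[hsv[...,i].astype(int) for i in range(3)]
m=((H<8)|(H>172))&(S>150)&(V>60); m[:100]=0;m[260:]=0; m[:,355:]=0; v,u=np.nonzero(m)
o,d=ray(a,np.c_[u,v]); n=M[:,1]; p0=s["tool_pos"]+.009*n; t=((p0-o)@n)/(d@n); L=(o+d*t[:,None]-s["tool_pos"])@M*1000
for z in range(-44,14,8):
    q=L[(L[:,2]>=z)&(L[:,2]<z+4)]
    if len(q): print(z,len(q),q[:,0].min().round(1),q[:,0].max().round(1))
print("z range",L[:,2].min(),L[:,2].max())
# hole angle of ring from side? top view brass holes
c=r.camera("top");
```

```text
t 16.1333 tcp [0.5183 0.1529 0.1993] F [-0.68  0.07 -1.75] T [-0.039  0.043  0.019] gap 0.197 yaw 17.37 tilt [-0.   -0.01]
move cm [-3.68 31.77 -0.06] az -0.06
-44 10 -24.4 -10.9
-36 17 -24.7 24.3
-28 15 -24.9 21.5
-20 14 -25.2 21.4
-12 13 -25.4 24.1
-4 15 -25.6 24.0
4 10 -17.6 23.9
z range -48.36228337624244 5.750754317610258
```

Emit:
play_rows:
  deltas:
    - {"x": -0.41,"y": 3.53,"z": 0,"ax": 0,"ay": 0,"az": 0}
    - {"x": -0.41,"y": 3.53,"z": 0,"ax": 0,"ay": 0,"az": 0}
    - {"x": -0.41,"y": 3.53,"z": 0,"ax": 0,"ay": 0,"az": 0}
    - {"x": -0.41,"y": 3.53,"z": 0,"ax": 0,"ay": 0,"az": 0}
    - {"x": -0.41,"y": 3.53,"z": 0,"ax": 0,"ay": 0,"az": 0}
    - {"x": -0.41,"y": 3.53,"z": 0,"ax": 0,"ay": 0,"az": 0}
    - {"x": -0.41,"y": 3.53,"z": 0,"ax": 0,"ay": 0,"az": 0}
    - {"x": -0.41,"y": 3.53,"z": 0,"ax": 0,"ay": 0,"az": 0}
    - {"x": -0.4,"y": 3.53,"z": 0,"ax": 0,"ay": 0,"az": 0}
    - {"x": 0,"y": 0,"z": 3,"ax": 0,"ay": 0,"az": 0}
    - {"x": 0,"y": 0,"z": 3,"ax": 0,"ay": 0,"az": 0}
    - {"x": 0,"y": 0,"z": 3,"ax": 0,"ay": 0,"az": 0}
    - {"x": 0,"y": 0,"z": 2,"ax": 0,"ay": 0,"az": 0}
    - {"x": 0,"y": 0,"z": 0,"ax": 0,"ay": 0,"az": 0}
    - {"x": 0,"y": 0,"z": 0,"ax": 0,"ay": 0,"az": 0}
    - {"x": 0,"y": 0,"z": 0,"ax": 0,"ay": 0,"az": 0}

```text
time: 17.57
tool_pos: [0.5797, -0.1612, 0.0912]
eef_rot: [3.104, 0.478, 0.003]
wrist_force: [0.6, 0.3, -2.1]
finger_gap: 0.198
grip_force: 89.0
```

Run:
```python
from h import *
go([.578,-.1613,.05],17.43)
c=r.camera("top"); p=c["pixels"]; hsv=cv2.cvtColor(p,cv2.COLOR_RGB2HSV); V=hsv[...,2].astype(int)
u,v=np.meshgrid(range(210,280),range(235,305)); g=np.c_[u.ravel(),v.ravel()]; W=plane(c,g,.086)[:,:2]*1000-[518,152]
rr=np.hypot(*W.T); a=np.arctan2(W[:,1],W[:,0]); w=np.clip(120-V[g[:,1],g[:,0]],0,None)*((rr>20)&(rr<28)); f=(w*np.exp(4j*a)).sum()
print("holes mod90",np.degrees(np.angle(f))/4,abs(f)/w.sum())
```

```text
t 17.5667 tcp [ 0.5797 -0.1612  0.0912] F [ 0.56  0.31 -2.14] T [ 0.024  0.004 -0.054] gap 0.198 yaw 17.5 tilt [ 0.12 -0.04]
move cm [-0.17 -0.05  4.12] az 0.07
holes mod90 8.711747015161604 0.9608378908869075
```

The holes have moved from 57.1° to 8.7°, so the ring turned 0.845 rad to its stop. Lowering into the slot.

Emit:
play_rows:
  deltas:
    - {"x": -0.15,"y": -0.04,"z": 2,"ax": 0,"ay": 0,"az": 0}
    - {"x": 0,"y": 0,"z": 1.2,"ax": 0,"ay": 0,"az": 0}
    - {"x": 0,"y": 0,"z": 0.8,"ax": 0,"ay": 0,"az": 0}
    - {"x": 0,"y": 0,"z": 0.3,"ax": 0,"ay": 0,"az": 0}
    - {"x": 0,"y": 0,"z": 0.2,"ax": 0,"ay": 0,"az": 0}
    - {"x": 0,"y": 0,"z": 0,"ax": 0,"ay": 0,"az": 0}
    - {"x": 0,"y": 0,"z": 0,"ax": 0,"ay": 0,"az": 0}

```text
time: 18.2
tool_pos: [0.5777, -0.1612, 0.045]
eef_rot: [3.104, 0.479, 0.001]
wrist_force: [-0.8, 0.6, -3.1]
finger_gap: 0.194
grip_force: 89.1
```

Emit:
play_rows:
  deltas:
    - {"x": 0,"y": 0,"z": 0.15,"ax": 0,"ay": 0,"az": 0}
    - {"x": 0,"y": 0,"z": 0.15,"ax": 0,"ay": 0,"az": 0}
    - {"x": 0,"y": 0,"z": 0,"ax": 0,"ay": 0,"az": 0}

```text
time: 18.45
tool_pos: [0.5774, -0.1611, 0.0413]
eef_rot: [3.105, 0.479, 0.0]
wrist_force: [-0.1, 0.3, -2.0]
finger_gap: 0.2
grip_force: 89.1
```

Run:
```python
from h import *
go([.578,-.1613,.0377],17.43)
```

```text
t 18.45 tcp [ 0.5774 -0.1611  0.0413] F [-0.07  0.27 -2.03] T [ 0.027  0.042 -0.019] gap 0.2 yaw 17.53 tilt [ 0. -0.]
move cm [0.05 0.03 0.36] az 0.1
```

The pins are in the slot with no contact force. Lowering the last bit, then letting go.

Emit:
play_rows:
  deltas:
    - {"x": 0,"y": 0,"z": 0.15,"ax": 0,"ay": 0,"az": 0}
    - {"x": 0,"y": 0,"z": 0.1,"ax": 0,"ay": 0,"az": 0}
    - {"x": 0,"y": 0,"z": 0.08,"ax": 0,"ay": 0,"az": 0}
    - {"x": 0,"y": 0,"z": 0,"ax": 0,"ay": 0,"az": 0}
    - {"x": 0,"y": 0,"z": 0,"ax": 0,"ay": 0,"az": 0}

```text
time: 18.87
tool_pos: [0.5773, -0.1611, 0.0379]
eef_rot: [-3.105, -0.479, 0.0]
wrist_force: [1.0, -0.4, -2.8]
finger_gap: 0.2
grip_force: 89.3
```

Emit:
play_rows:
  deltas:
    - {"x": 0,"y": 0,"z": 0,"ax": 0,"ay": 0,"az": 0}
    - {"x": 0,"y": 0,"z": 0,"ax": 0,"ay": 0,"az": 0}
    - {"x": 0,"y": 0,"z": 0,"ax": 0,"ay": 0,"az": 0}
    - {"x": 0,"y": 0,"z": 0,"ax": 0,"ay": 0,"az": 0}
    - {"x": 0,"y": 0,"z": 0,"ax": 0,"ay": 0,"az": 0}
    - {"x": 0,"y": 0,"z": 0,"ax": 0,"ay": 0,"az": 0}
  hand: 5

```text
time: 19.37
tool_pos: [0.5775, -0.1611, 0.0381]
eef_rot: [3.105, 0.479, 0.0]
wrist_force: [0.9, 0.2, 0.1]
finger_gap: 0.583
grip_force: 0.0
```

Emit:
play_rows:
  deltas:
    - {"x": 0,"y": 0,"z": -1,"ax": 0,"ay": 0,"az": 0}
    - {"x": 0,"y": 0,"z": -2,"ax": 0,"ay": 0,"az": 0}
    - {"x": 0,"y": 0,"z": -3,"ax": 0,"ay": 0,"az": 0}
    - {"x": 0,"y": 0,"z": -3,"ax": 0,"ay": 0,"az": 0}
    - {"x": 0,"y": 0,"z": -3,"ax": 0,"ay": 0,"az": 0}
    - {"x": 0,"y": 0,"z": -3,"ax": 0,"ay": 0,"az": 0}
    - {"x": -3,"y": 0,"z": 0,"ax": 0,"ay": 0,"az": 0}
    - {"x": -3,"y": 0,"z": 0,"ax": 0,"ay": 0,"az": 0}
    - {"x": -3,"y": 0,"z": 0,"ax": 0,"ay": 0,"az": 0}
    - {"x": -3,"y": 0,"z": 0,"ax": 0,"ay": 0,"az": 0}
    - {"x": -3,"y": 0,"z": 0,"ax": 0,"ay": 0,"az": 0}
    - {"x": 0,"y": 0,"z": 0,"ax": 0,"ay": 0,"az": 0}
    - {"x": 0,"y": 0,"z": 0,"ax": 0,"ay": 0,"az": 0}

```text
time: 20.45
tool_pos: [0.4336, -0.2068, 0.1894]
eef_rot: [3.104, 0.476, 0.003]
wrist_force: [0.6, -0.1, 0.0]
finger_gap: 0.586
grip_force: 0.0
```

Run:
```python
from h import *
a=r.camera("side"); b=r.camera("top")
cv2.imwrite("pics/end.png",np.hstack([cv2.resize(a["pixels"][230:310,280:360,::-1],(400,400)),cv2.resize(b["pixels"][200:280,355:435,::-1],(400,400))]))
```

```text
(no output)
```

View pics/end.png

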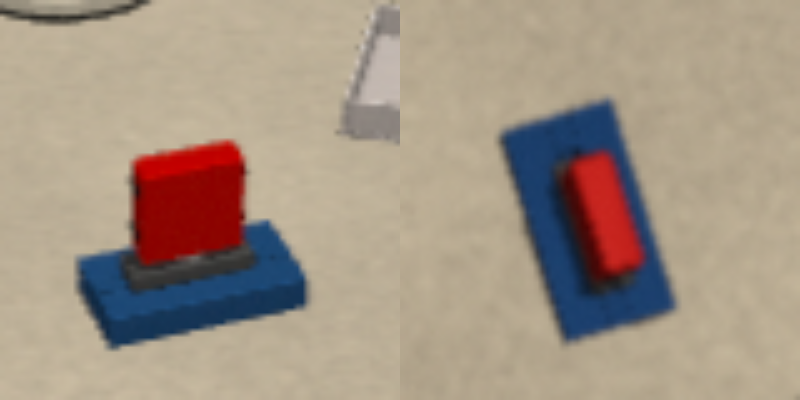

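The spanner stands upright, with its bar flat on the rest at crop (190,265) in the same place as before, and the gripper is clear.

```bash
python3 -c "
from station import r
print(r.finish_job())"
```

```text
the job is handed in; nothing more can be done
None
```

The ring is tightened to its stop (turned about 0.845 rad, where torque rose to about 0.45 N m, slightly past the 0.4 guide, and I eased off at once), the spanner is hanging upright in its rest, and I handed the job in at about 20.5 s; the hand-in returned no verdict.

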